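# Release the medicine box lid and hold its spring lock open

## Task

Someone needs the medicine box opened: first turn the brass turnbutton on its front rail a quarter turn, so that its tongue lies along the rail and no longer holds the lid down. Then take the key with the red head from the wooden key block, leaving the other two keys where they are, push it fully home into the lock, wiggling it gently past the sticky pins rather than forcing it, and turn it a quarter turn clockwise (seen from above) to its stop. The lock springs back if the key is let go, so finish with the key still gripped and held turned, so that the bolt stays drawn back while the other person lifts the lid.

Things in the scene. Friction and masses are not known exactly. Their poses are not given: they have to be found in the camera images.
- medicine_box: fixed cream box, 200 deep x 300 wide x 110 mm high; flush oak lid (white disc, green cross) hinged at the back. Origin: centre of underside; x from front to hinges, y left seen from the front. Front rail 48 mm deep, its top and the lid's at z = 110 mm: turnbutton on its left half, lock on its right half (brass case 42 x 56 x 14 mm)
- turnbutton (a joint): brass turnbutton on the front rail, vertical pivot. 0 = tongue points back over the lid and holds it shut (starts within 0.2 rad of this); positive = anticlockwise from above; stops at -1.62 and 1.62. The tongue is clear of the lid beyond 1.2 either way; either way is right. 0.04 N m of friction; stays where it is left
- turnbutton_grip (a point): on the turnbutton's pivot axis at the top of its upright thumb rib (z = 137.5 mm in the box). Rib 10 mm thick, 34 long, 21 high, centred on the pivot, pinched from above; x = along the rib, the way the tongue points. Under it the flat tongue, 16 mm wide, reaches 36 mm ahead and 18 mm back of the pivot; its top is 6.5 mm above the rail
- keyway (a point): centre of the keyway's mouth on the cylinder's vertical axis, on the brass face (z = 126.5 mm in the box) in a red collar (41 mm wide, 31 inside, 1.5 mm higher). Turns with the cylinder; x along the slot. Slot 14 x 6 mm, 30 deep, mouth flared by 2 mm. Two sticky sprung pins, 10 and 19 mm down, resist with 8 to 20 N; over 60 N is forcing it. Turns only with the key within about 5 mm of home
- cylinder_plug (a joint): turn of the lock cylinder: 0 = at rest, slot from front to back of the box; positive = clockwise from above; stop at 1.57. A spring turns it back (0.02 N m at rest, 0.09 at the stop). It draws the steel bolt off the lid's front edge: clear beyond 1.2. The key has 0.17 rad of play in the slot, so turn the key that much farther, up to the stop
- key_block: fixed wooden block, 176 long (its x) x 50 wide (its y) x 36 mm high, with three slots 55 mm apart along x; in each stands a key, blade down, head up, the head's width along the block's x. Origin: centre of underside
- red_key: loose key, red head, about 50 g, in one of the three slots. Origin: shoulder between blade and head; z up, x across its width. Blade 12 wide, 4 thick, down to z = -28 mm, last 6 mm a V tip. Neck 22 x 11 mm to z = 7, head 32 wide (x), 10 thick (y) to z = 40 mm. The shoulder rests on the block (36 mm up); fully home in the lock it lies at the keyway. Fits either way round
- blue_key: loose key with a blue head like the red one's but an 18 mm blade; belongs elsewhere, stays in the block. Origin and axes as red_key
- yellow_key: loose key with a yellow head, as blue_key; stays in the block
Not all that is in view belongs to the job. What is meant by the red_key is not pink, and is the smaller of those in its own colour.

How it is judged:
By the outcome, as a careful person would: the job done as asked, in the order asked, and still so for the second after the job is handed in, while the arm keeps its last pose, push and grip.
It also fails if it takes over 72 s, if anything falls off the work surface, if the arm or the gripper's body presses on something with over 40 N, if the wrist force passes 120 N, or if a joint passes its speed limit or range.

## Robot

A 6-joint arm with a two-finger parallel gripper is mounted at the origin on a cart in front of the work surface, level with it; the furniture and walls round the work are solid. World frame = base frame: x ahead of the robot, y to its left, z up, the work surface at z = 0. Lengths are in m, angles in degrees, forces in N, time in s.
With the tool pointing down it reaches from about 0.375 to 0.75 m from the base axis. Payload 9 kg.
Tool frame: the origin (TCP) lies between the finger pads; the fingertips stand 25 mm ahead of it and the grasp point (between the pads) lies 6 mm ahead of it (bot.tcp_to_tips is the distance from the TCP to the fingertips, in m); y points along the fingers, x is the direction in which the jaws open and shut, and the axes are right-handed (so a half turn about y gives the same grasp; the last joint's range is limited). The gripper opens to 85 mm and grips with 20 to 120 N. Pads are 22 mm wide; open, the fingers measure 114 mm over their backs; the gripper's body (76 mm by 85 mm) begins 54 mm behind the grasp point. The pads swing forward as they close: fully open they stand 13 mm farther back than shut.
Start: joints at [-78.077, 5.964, 5.575, 89.605, 0, 77.527], TCP at [0.248, -0.546, 0.256] pointing down, gripper open.
Joint ranges: [-171.21, 171.21], [-48.23, 106.86], [-62.78, 66.21], [-105.2, 120.99], [-86.42, 89.51], [-180, 180]. Speed limits (degrees/s): [127.2, 127.2, 147.25, 180, 180, 180].

## Interface

Orientations are given as [roll, pitch, yaw] about the fixed x, y, z axes, in that order (R = Rz(yaw) Ry(pitch) Rx(roll)).
In Python, from plant import bot gives the robot as it stands.
- The arm moves only by the tool drive_tool, never from a script. Its argument "increments" is a list of rows, each an object with "gripper": the finger opening in mm, from 0 to 85.4; "travel": the shift along the tool's x, y, z in mm, a list of three; "roll": the turn about the tool's y in degrees. A call has 1 to 10 rows; each row shifts and turns the commanded pose from where the row before left it, along the tool's axes as they then stand; what a row does not reach is not made up. A row lasts 1/12 s, in which the tool goes at most 41.7 mm and 7.16 degrees, less where a joint would pass 70% of its speed; a pose out of reach is approached as far as the arm can. A call with a gripper value outside its range is refused whole. The fingers move at their own pace and stop on an object; "force" is the grip in N (left out, the last holds). Time passes only in rows, so rows that do not move let the fingers close. It gives the time, the measured TCP pose, the force and the opening at its end, in the units of the state.
- bot.get_obs(): the state, without advancing time (a new reading comes with each control period).
- bot.read_camera(name): name is "side" or "top" or "wrist"; returns the picture (400x640x3 uint8, red, green, blue); there is no depth.
- bot.get_calibration(name): a dict with "K" (3x3 intrinsics, pixels), "world_to_cam" (4x4, takes a point from world to camera coordinates); the wrist camera has in their place "T_tool_cam" (4x4, takes a point from camera to tool coordinates, whose origin is the TCP and whose axes are the tool frame's). Camera axes: x right, y down, z forward; pixel columns grow to the right and rows downward; lengths in m; the calibration is good to about 2 mm. A picture is of the moment at which its call begins: read the wrist's pose just before it. get_calibration takes no time and is no camera call.
- bot.close_job(): hands the job in, once; it reports no verdict.
The state is a dict: "clock": time; "joint_pos": joint angles; "joint_velocities": joint speeds; "joint_torque": joint torques, N m; "tcp_pos": TCP position; "eef_rot": TCP orientation; "force": force on the tool from outside, world axes, zero at the start; "torque": the same for the moment, N m; "width": finger opening in m.
Only numpy, scipy, OpenCV 4.12 (cv2) and the standard library are available. Lean on these libraries where they do the work, as an engineer would, in place of code of your own. Each camera call takes 0.05 s, during which the arm holds its last target. There are 200 camera calls.

## Working session

There is one attempt and no reset: what is moved stays moved. The work goes in short steps, Python scripts to look and compute and a tool call to move; the robot and the scene stay as the last step left them, time stands still between calls to the robot, and variables do not carry over. Pictures are saved under pics/ and viewed, about 8 in all and at most 12, crops included, and the job is handed in when it is done.

Besides the shell and the picture viewer there is one more tool, called by a JSON object that holds its "fn" and its "kwargs". drive_tool: Moves the arm, as the interface text tells. Its arguments: {"type":"object","properties":{"increments":{"type":"array"},"force":{"type":"number"}},"required":["increments"]}

```bash
mkdir -p pics; ls
cat > h.py <<'E'
import numpy as np, cv2
from plant import bot
from scipy.spatial.transform import Rotation as R
def snap(n,f):
    o=bot.get_obs(); im=bot.read_camera(n); cv2.imwrite(f'pics/{f}.png',im[:,:,::-1]); return o,im
def cam(n,o=None):
    c=bot.get_calibration(n); K=np.array(c['K'])
    if 'world_to_cam' in c: T=np.linalg.inv(np.array(c['world_to_cam']))
    else:
        T=np.eye(4);T[:3,:3]=R.from_euler('xyz',o['eef_rot'],degrees=True).as_matrix();T[:3,3]=o['tcp_pos'];T=T@np.array(c['T_tool_cam'])
    return K,T
def ray(K,T,uv,z):
    uv=np.atleast_2d(uv).astype(float); d=np.c_[uv,np.ones(len(uv))]@np.linalg.inv(K).T@T[:3,:3].T
    c=T[:3,3]; return c+d*((z-c[2])/d[:,2])[:,None]
def proj(K,T,p):
    P=np.atleast_2d(p); q=(P-T[:3,3])@T[:3,:3]@K.T; return q[:,:2]/q[:,2:]
E
python3 - <<'E'
from h import *
print(bot.get_obs())
a=[snap(n,n+'0')[1] for n in('top','side')]
for n in('top','side'):
    K,T=cam(n); print(n,K.round(1).tolist(),T.round(3).tolist())
print(bot.get_calibration('wrist'))
E
```

```text
pics
{'clock': 0.0, 'joint_pos': array([-7.80757053e+01,  5.99854103e+00,  5.52583578e+00,  8.96042570e+01,
       -4.38304219e-05,  7.75276780e+01]), 'joint_velocities': array([ 0.01640906,  0.02059025, -0.04672885,  0.07197643,  0.06979956,
       -0.02685209]), 'joint_torque': array([-2.67854542e-03, -5.56926763e+01,  5.03654981e+01,  1.66892126e-02,
       -4.83517888e-04,  1.99947067e-05]), 'tcp_pos': array([ 0.24778361, -0.5461113 ,  0.25551134]), 'eef_rot': array([-8.99834214e+01,  7.51554492e-02, -6.56033724e+01]), 'force': array([-0.04761743,  0.32256688,  0.27342756]), 'torque': array([ 0.01143516, -0.01268523,  0.02245233]), 'width': 0.08539038972836085}
top [[441.5, 0.0, 319.2], [0.0, 441.5, 199.0], [0.0, 0.0, 1.0]] [[0.003, -0.981, 0.192, 0.279], [-1.0, -0.002, 0.005, 0.058], [-0.005, -0.192, -0.981, 1.268], [0.0, 0.0, 0.0, 1.0]]
side [[491.3, 0.0, 312.7], [0.0, 491.3, 198.5], [0.0, 0.0, 1.0]] [[-0.83, -0.285, 0.479, -0.074], [-0.557, 0.413, -0.721, 0.953], [0.008, -0.865, -0.502, 0.701], [0.0, 0.0, 0.0, 1.0]]
{'K': array([[346.14309498,   0.        , 320.08489112],
       [  0.        , 346.14309498, 200.56128172],
       [  0.        ,   0.        ,   1.        ]]), 'T_tool_cam': array([[ 9.99999812e-01,  5.19105119e-04, -3.25437510e-04,
        -3.35343586e-04],
       [ 4.62834670e-04, -2.92003642e-01,  9.56417094e-01,
        -1.16990463e-01],
       [ 4.01452072e-04, -9.56417066e-01, -2.92003828e-01,
         7.44539036e-02],
       [ 0.00000000e+00,  0.00000000e+00,  0.00000000e+00,
         1.00000000e+00]])}
```

View pics/top0.png

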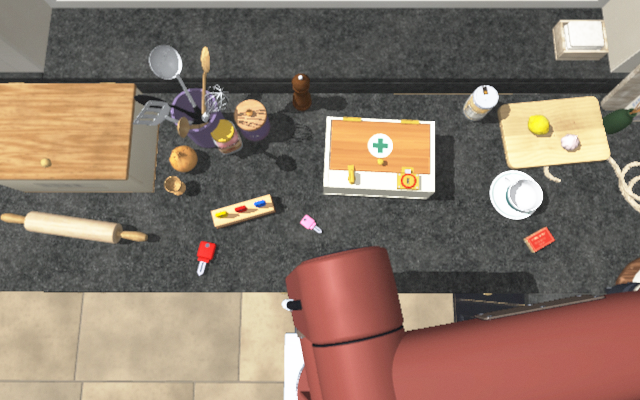

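View pics/side0.png

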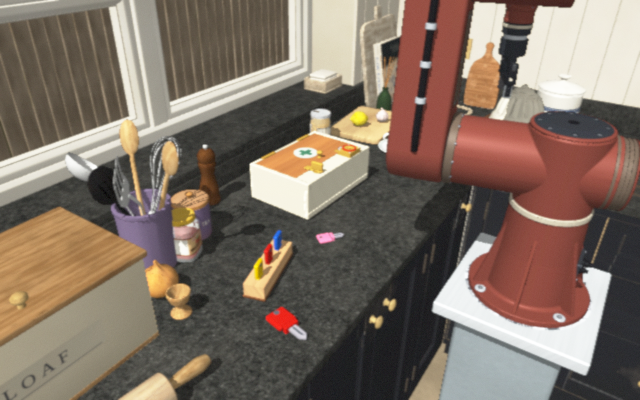

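Run:
```python
from h import *
im=cv2.imread('pics/top0.png'); K,T=cam('top')
hsv=cv2.cvtColor(im,cv2.COLOR_BGR2HSV)
def blobs(lo,hi,roi,n):
    m=cv2.inRange(hsv,lo,hi); z=np.zeros_like(m); x0,y0,x1,y1=roi; z[y0:y1,x0:x1]=m[y0:y1,x0:x1]
    c,_=cv2.findContours(z,0,2); c=sorted(c,key=cv2.contourArea)[::-1]
    return [q for q in c[:n]]
lid=blobs((5,100,90),(20,255,255),(320,115,440,200),1)[0]
r=cv2.minAreaRect(lid); print('lid',r,ray(K,T,cv2.boxPoints(r),.11).round(4).tolist())
for nm,lo,hi in(('red',(0,180,100),(5,255,255)),('blue',(105,150,80),(125,255,255)),('yel',(24,180,120),(34,255,255))):
    for c in blobs(lo,hi,(205,190,280,235),1):
        m=cv2.moments(c);u=np.array([m['m10'],m['m01']])/m['m00'];print(nm,u.round(1),cv2.contourArea(c),ray(K,T,u,.07).round(4))
for c in blobs((0,180,100),(5,255,255),(395,165,425,195),1):
    e=cv2.minEnclosingCircle(c);print('collar',e,ray(K,T,e[0],.128).round(4))
print('tb',ray(K,T,(351,174),.13).round(3))
cv2.imwrite('pics/crop1.png',np.vstack([cv2.resize(im[185:285,190:330],None,fx=4,fy=4,interpolation=2),]))
cv2.imwrite('pics/crop2.png',cv2.resize(im[110:205,315:445],None,fx=5,fy=5,interpolation=2))
```

```text
lid ((379.8519287109375, 154.250732421875), (99.69868469238281, 65.54106903076172), 2.2605016231536865) [[0.544, 0.0383, 0.11], [0.73, 0.0308, 0.11], [0.7187, -0.2442, 0.11], [0.5336, -0.2288, 0.11]]
red [240.4 208.9] 33.0 [[0.4853 0.2811 0.07  ]]
blue [259.9 203.4] 30.5 [[0.5009 0.2279 0.07  ]]
yel [221.1 214.2] 36.0 [[0.4703 0.3336 0.07  ]]
collar ((406.0, 174.0), 9.999999747378752e-05) [[ 0.5702 -0.1668  0.128 ]]
tb [[ 0.57 -0.02  0.13]]
```

View pics/crop1.png

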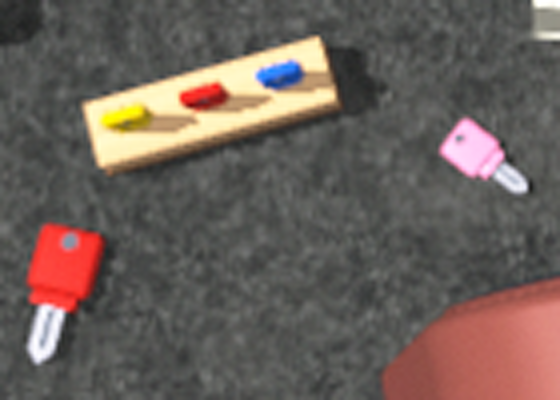

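Candidates: the red key in the block at (241,209), a larger loose red key at (205,255), and a loose pink key at (311,224). The one meant is the key in the block's middle slot, because it is red, it is the smaller of the two reds, and it stands in the block. The enlarged crop confirms this.

Next I'll move the wrist camera over the front rail.

```bash
cat >> h.py <<'E'
def plan(xyz,yaw,n,start=None,dec=0):
    o=bot.get_obs(); p=np.array(o['tcp_pos']); y=o['eef_rot'][2]
    d=(np.array(xyz)-p)*1000; dy=(yaw-y+180)%360-180
    if abs(yaw-y-dy)>1: print('wrapped',dy)
    for i in range(n):
        a=np.radians(y+dy*i/n); s=d/n
        print([round(float(np.cos(a)*s[0]+np.sin(a)*s[1]),dec),round(float(-s[2]),dec),round(float(-np.sin(a)*s[0]+np.cos(a)*s[1]),dec)],round(-dy/n,2),end='; ')
    print(o['tcp_pos'].round(4),o['eef_rot'].round(2))
E
python3 -c "
from h import *
plan((.55,-.09,.27),88,22)"
```

```text
[-13.0, -1.0, 21.0] -6.98; [-11.0, -1.0, 23.0] -6.98; [-8.0, -1.0, 24.0] -6.98; [-5.0, -1.0, 24.0] -6.98; [-2.0, -1.0, 25.0] -6.98; [1.0, -1.0, 25.0] -6.98; [4.0, -1.0, 25.0] -6.98; [7.0, -1.0, 24.0] -6.98; [10.0, -1.0, 23.0] -6.98; [13.0, -1.0, 21.0] -6.98; [15.0, -1.0, 20.0] -6.98; [18.0, -1.0, 18.0] -6.98; [20.0, -1.0, 15.0] -6.98; [21.0, -1.0, 13.0] -6.98; [23.0, -1.0, 10.0] -6.98; [24.0, -1.0, 7.0] -6.98; [24.0, -1.0, 4.0] -6.98; [25.0, -1.0, 1.0] -6.98; [25.0, -1.0, -2.0] -6.98; [24.0, -1.0, -5.0] -6.98; [24.0, -1.0, -8.0] -6.98; [23.0, -1.0, -10.0] -6.98; [ 0.2478 -0.5462  0.2556] [-8.998e+01  7.000e-02 -6.560e+01]
```

{"fn": "drive_tool", "kwargs": {"increments": [{"gripper": 85,"travel": [-13,-1,21],"roll": -7},{"gripper": 85,"travel": [-11,-1,23],"roll": -7},{"gripper": 85,"travel": [-8,-1,24],"roll": -7},{"gripper": 85,"travel": [-5,-1,24],"roll": -7},{"gripper": 85,"travel": [-2,-1,25],"roll": -7},{"gripper": 85,"travel": [1,-1,25],"roll": -7},{"gripper": 85,"travel": [4,-1,25],"roll": -7},{"gripper": 85,"travel": [7,-1,24],"roll": -7},{"gripper": 85,"travel": [10,-1,23],"roll": -7},{"gripper": 85,"travel": [13,-1,21],"roll": -7}], "force": 40}}

```text
clock: 0.93
tcp_pos: [0.3852, -0.3357, 0.2661]
eef_rot: [-90.0, 0.0, 4.7]
force: [-0.3, 0.8, 0.8]
width: 0.0853
```

{"fn": "drive_tool", "kwargs": {"increments": [{"gripper": 85,"travel": [15,-1,20],"roll": -7},{"gripper": 85,"travel": [18,-1,18],"roll": -7},{"gripper": 85,"travel": [20,-1,15],"roll": -7},{"gripper": 85,"travel": [21,-1,13],"roll": -7},{"gripper": 85,"travel": [23,-1,10],"roll": -7},{"gripper": 85,"travel": [24,-1,7],"roll": -7},{"gripper": 85,"travel": [24,-1,4],"roll": -7},{"gripper": 85,"travel": [25,-1,1],"roll": -7},{"gripper": 85,"travel": [25,-1,-2],"roll": -7},{"gripper": 85,"travel": [24,-1,-5],"roll": -7}]}}

```text
clock: 1.77
tcp_pos: [0.5242, -0.129, 0.276]
eef_rot: [-90.0, -0.0, 74.7]
force: [-0.3, -0.5, 0.6]
width: 0.085
```

{"fn": "drive_tool", "kwargs": {"increments": [{"gripper": 85,"travel": [24,0,-8],"roll": -7},{"gripper": 85,"travel": [23,0,-10],"roll": -6},{"gripper": 85,"travel": [0,0,0],"roll": 0},{"gripper": 85,"travel": [0,0,0],"roll": 0}]}}

```text
clock: 2.1
tcp_pos: [0.5514, -0.087, 0.2757]
eef_rot: [-89.9, -0.0, 87.5]
force: [0.1, -1.1, -0.7]
width: 0.0849
```

```bash
python3 -c "
from h import *
o,im=snap('wrist','w1'); print(o['clock'],o['tcp_pos'],o['eef_rot'],o['joint_pos'])"
```

```text
2.1 [ 0.55143448 -0.08697431  0.27573366] [-8.99441256e+01 -1.22354888e-02  8.74943911e+01] [-2.23831193e+01 -9.78675892e-01  4.67881196e-01  9.15032627e+01
 -7.49135277e-03 -1.98775127e+01]
```

View pics/w1.png

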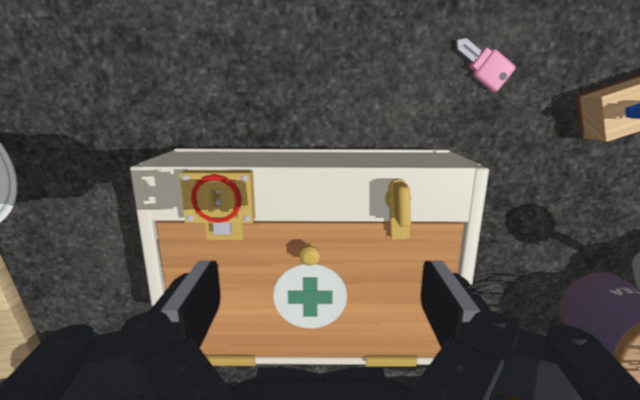

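Wrist view: the collar is at about (217,198), the turnbutton at about (400,205) with its tongue down to (401,238), and the rail/lid edge at about row 221.

Run:
```python
from h import *
im=cv2.imread('pics/w1.png'); o=bot.get_obs(); K,T=cam('wrist',o)
hsv=cv2.cvtColor(im,cv2.COLOR_BGR2HSV)
m=cv2.inRange(hsv,(0,180,100),(6,255,255)); m[:,:180]=0;m[:,255:]=0;m[:160]=0;m[235:]=0
pts=cv2.findNonZero(m); e=cv2.fitEllipse(cv2.convexHull(pts)); print(e)
kw=ray(K,T,e[0],.128)[0]; print('keyway',kw.round(4))
# rail edge
w=cv2.inRange(hsv,(0,0,150),(40,60,255)); ed=[]
for u in list(range(265,385,5))+list(range(420,465,5)):
    col=w[170:240,u]; k=np.where(col>0)[0]
    if len(k): ed.append((u,170+k.max()+.5))
ed=np.array(ed); P=ray(K,T,ed,.11); c=np.polyfit(P[:,1],P[:,0],1); r=P[:,0]-np.polyval(c,P[:,1]); P=P[abs(r)<.002]; c=np.polyfit(P[:,1],P[:,0],1)
print('edge x=%.4f*y+%.4f yaw %.2f'%(c[0],c[1],-np.degrees(np.arctan(c[0]))),np.abs(P[:,0]-np.polyval(c,P[:,1])).max())
s=cv2.resize(im[150:260,150:270],None,fx=5,fy=5,interpolation=2); t=cv2.resize(im[170:245,370:430],None,fx=8,fy=8,interpolation=2)
h=600; s=s[:h]; s=np.vstack([s,np.zeros((h-s.shape[0],s.shape[1],3),np.uint8)]); s=s[:, :300] if 0 else s
big=np.hstack([cv2.resize(im[155:245,175:260],None,fx=4,fy=4,interpolation=2)[:360],cv2.resize(im[170:245,370:430],None,fx=6,fy=6,interpolation=2)[:360]])
cv2.imwrite('pics/crop3.png',big)
```

```text
((215.7602996826172, 198.16029357910156), (45.68815994262695, 49.8123893737793), 118.29765319824219)
keyway [ 0.5514 -0.1707  0.128 ]
edge x=0.0520*y+0.5857 yaw -2.97 0.0005058178597143748
```

View pics/crop3.png

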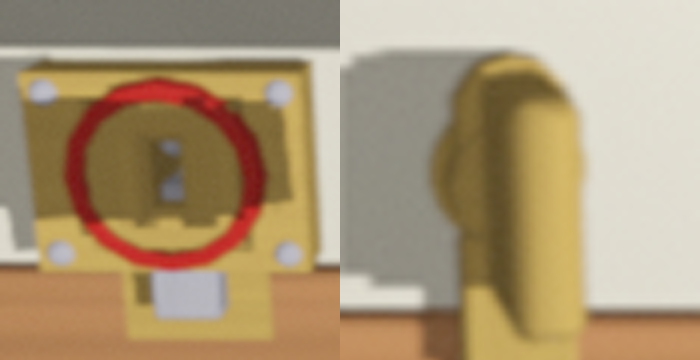

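Run:
```python
from h import *
o=bot.get_obs(); K,T=cam('wrist',o); print(T[:3,3])
f=lambda a,b,z: ray(K,T,((a-340)/6+370,b/6+170),z)[0].round(4)
for n,a,b,z in(('ribtop L',520,215,.1375),('ribtop R',579,215,.1375),('rib front',548,98,.1375),('rib back',552,332,.1375),('tongueL',462,290,.1165),('tongueR',582,290,.1165),('tongueback',515,56,.1165),('disc left',432,170,.113),):print(n,f(a,b,z))
```

```text
[ 0.47702611 -0.08399991  0.39291617]
ribtop L [ 0.5614 -0.0258  0.1375]
ribtop R [ 0.5617 -0.0182  0.1375]
rib front [ 0.5459 -0.0226  0.1375]
rib back [ 0.5777 -0.0213  0.1375]
tongueL [ 0.5791 -0.029   0.1165]
tongueR [ 0.5798 -0.0121  0.1165]
tongueback [ 0.5454 -0.0222  0.1165]
disc left [ 0.5622 -0.0328  0.113 ]
```

{"fn": "drive_tool", "kwargs": {"increments": [{"gripper": 40,"travel": [16,10,-2],"roll": -1},{"gripper": 40,"travel": [16,20,-2],"roll": -1},{"gripper": 40,"travel": [17,20,-3],"roll": -1},{"gripper": 40,"travel": [17,20,-2],"roll": -1.5},{"gripper": 40,"travel": [0,20,0],"roll": 0},{"gripper": 40,"travel": [0,0,0],"roll": 0},{"gripper": 40,"travel": [0,0,0],"roll": 0}], "force": 25}}

```text
clock: 2.73
tcp_pos: [0.5606, -0.0229, 0.1857]
eef_rot: [-89.9, -0.0, 91.8]
force: [-0.1, -0.5, 2.0]
width: 0.04
```

Run:
```python
from h import *
print(bot.tcp_to_tips)
o,im=snap('wrist','w2'); K,T=cam('wrist',o); plan((.5615,-.0216,.145),92,1,dec=1); print(o['clock'],o['width'])
q=proj(K,T,[.5615,-.0216,.1375])[0]; print(q)
q=q.astype(int); a,b=max(q[1]-60,0),q[1]+60
im=im[a:b,q[0]-80:q[0]+80,::-1].copy(); cv2.imwrite('pics/crop4.png',cv2.resize(im,None,fx=5,fy=5,interpolation=2)); print(q[0]-80,a)
```

```text
0.025
[1.6, 42.0, -0.2] -0.22; [ 0.5614 -0.0232  0.187 ] [-9.001e+01  2.000e-02  9.178e+01]
2.7333 0.03998892407576865
[321.62032903 246.92204223]
241 186
```

View pics/crop4.png

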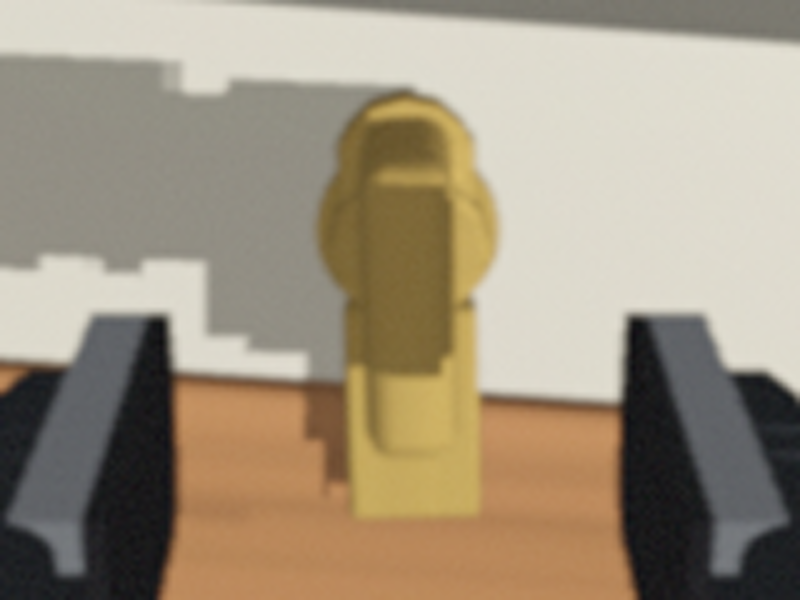

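The rib's top is centred at about (323,249), within 1.5 mm of the estimate. Descend, pinch and hold.

{"fn": "drive_tool", "kwargs": {"increments": [{"gripper": 40,"travel": [1,14,-0.5],"roll": -1},{"gripper": 40,"travel": [1,14,-0.5],"roll": 0},{"gripper": 40,"travel": [0,14,-0.5],"roll": 0},{"gripper": 40,"travel": [0,0,0],"roll": 0},{"gripper": 20,"travel": [0,0,0],"roll": 0},{"gripper": 5,"travel": [0,0,0],"roll": 0},{"gripper": 5,"travel": [0,0,0],"roll": 0},{"gripper": 5,"travel": [0,0,0],"roll": 0},{"gripper": 5,"travel": [0,0,0],"roll": 0}], "force": 25}}

```text
clock: 3.53
tcp_pos: [0.5638, -0.0213, 0.1463]
eef_rot: [-90.1, 0.1, 92.9]
force: [-1.9, -4.4, 7.1]
width: 0.0093
```

{"fn": "drive_tool", "kwargs": {"increments": [{"gripper": 5,"travel": [0,0,0],"roll": 6},{"gripper": 5,"travel": [0,0,0],"roll": 6},{"gripper": 5,"travel": [0,0,0],"roll": 6},{"gripper": 5,"travel": [0,0,0],"roll": 6},{"gripper": 5,"travel": [0,0,0],"roll": 6},{"gripper": 5,"travel": [0,0,0],"roll": 6},{"gripper": 5,"travel": [0,0,0],"roll": 6},{"gripper": 5,"travel": [0,0,0],"roll": 6}]}}

```text
clock: 4.2
tcp_pos: [0.5637, -0.0214, 0.1463]
eef_rot: [-90.2, 0.0, 44.6]
force: [-2.2, -6.2, 7.1]
width: 0.0093
```

{"fn": "drive_tool", "kwargs": {"increments": [{"gripper": 5,"travel": [0,0,0],"roll": 6},{"gripper": 5,"travel": [0,0,0],"roll": 6},{"gripper": 5,"travel": [0,0,0],"roll": 6},{"gripper": 5,"travel": [0,0,0],"roll": 6},{"gripper": 5,"travel": [0,0,0],"roll": 6},{"gripper": 5,"travel": [0,0,0],"roll": 6},{"gripper": 5,"travel": [0,0,0],"roll": 6},{"gripper": 5,"travel": [0,0,0],"roll": 5},{"gripper": 5,"travel": [0,0,0],"roll": 0},{"gripper": 5,"travel": [0,0,0],"roll": 0}]}}

```text
clock: 5.03
tcp_pos: [0.5636, -0.0215, 0.1463]
eef_rot: [-90.2, -0.1, -2.2]
force: [-3.3, -5.6, 6.9]
width: 0.0093
```

{"fn": "drive_tool", "kwargs": {"increments": [{"gripper": 40,"travel": [0,0,0],"roll": 0},{"gripper": 40,"travel": [0,0,0],"roll": 0},{"gripper": 40,"travel": [0,0,0],"roll": 0},{"gripper": 40,"travel": [0,-10,0],"roll": 0},{"gripper": 40,"travel": [0,-20,0],"roll": 0},{"gripper": 40,"travel": [0,-30,0],"roll": 0},{"gripper": 40,"travel": [0,-30,0],"roll": 0},{"gripper": 40,"travel": [0,0,0],"roll": 0},{"gripper": 40,"travel": [0,0,0],"roll": 0}]}}

```text
clock: 5.78
tcp_pos: [0.564, -0.0204, 0.237]
eef_rot: [-90.0, -0.2, -2.1]
force: [-0.1, 0.7, -0.3]
width: 0.0402
```

Run:
```python
from h import *
o,im=snap('wrist','w3'); plan((.480,.281,.21),16,10); print(o['clock'],o['width'])
K,T=cam('wrist',o); h=cv2.cvtColor(im,cv2.COLOR_RGB2HSV); q=proj(K,T,[.5625,-.0215,.1375])[0]; print(q, proj(K,T,[[.5625,-.0575,.1165],[.5625,-.0035,.1165],[.5985,-.0215,.1165]]))
m=cv2.inRange(h,(18,100,80),(30,255,255)); c,_=cv2.findContours(m,0,2)
for k in c:
    if cv2.contourArea(k)>300: r=cv2.minAreaRect(k); print(r, ray(K,T,cv2.boxPoints(r),.1165).round(3).tolist())
```

```text
[-9.0, 3.0, 30.0] -1.81; [-8.0, 3.0, 30.0] -1.81; [-8.0, 3.0, 30.0] -1.81; [-7.0, 3.0, 31.0] -1.81; [-6.0, 3.0, 31.0] -1.81; [-5.0, 3.0, 31.0] -1.81; [-4.0, 3.0, 31.0] -1.81; [-3.0, 3.0, 31.0] -1.81; [-2.0, 3.0, 31.0] -1.81; [-1.0, 3.0, 31.0] -1.81; [ 0.5633 -0.0201  0.2352] [-9.001e+01 -8.000e-02 -2.090e+00]
5.7833 0.04024874129248437
[317.44484884 214.81606519] [[319.39781277 250.80808012]
 [316.58507046 180.84498153]
 [367.57104046 203.37700524]]
((313.0, 355.0), (28.0, 50.0), 90.0) [[0.534, -0.137, 0.116], [0.575, -0.139, 0.117], [0.574, -0.167, 0.116], [0.532, -0.165, 0.116]]
((318.5, 214.0), (68.0, 27.0), 90.0) [[0.554, -0.003, 0.116], [0.573, -0.003, 0.116], [0.572, -0.056, 0.116], [0.552, -0.055, 0.116]]
((547.2307739257812, 196.84616088867188), (17.65045166015625, 70.20957946777344), 11.30993366241455) [[0.72, -0.046, 0.117], [0.722, 0.005, 0.116], [0.734, 0.002, 0.116], [0.733, -0.049, 0.116]]
```

The turnbutton now lies along the rail: y from −0.003 to −0.056, about −89° in the box. Next, the key block.

{"fn": "drive_tool", "kwargs": {"increments": [{"gripper": 40,"travel": [-9,3,30],"roll": -1.8},{"gripper": 40,"travel": [-8,3,30],"roll": -1.8},{"gripper": 40,"travel": [-8,3,30],"roll": -1.8},{"gripper": 40,"travel": [-7,3,31],"roll": -1.8},{"gripper": 40,"travel": [-6,3,31],"roll": -1.8},{"gripper": 40,"travel": [-5,3,31],"roll": -1.8},{"gripper": 40,"travel": [-4,3,31],"roll": -1.8},{"gripper": 40,"travel": [-3,3,31],"roll": -1.8},{"gripper": 40,"travel": [-2,3,31],"roll": -1.8},{"gripper": 40,"travel": [-1,3,31],"roll": -1.8}]}}

```text
clock: 6.67
tcp_pos: [0.4765, 0.282, 0.2028]
eef_rot: [-90.0, 0.1, 16.0]
force: [0.6, -0.0, 0.9]
width: 0.0397
```

{"fn": "drive_tool", "kwargs": {"increments": [{"gripper": 40,"travel": [0,0,0],"roll": 0},{"gripper": 40,"travel": [0,0,0],"roll": 0}]}}

```text
clock: 6.83
tcp_pos: [0.4765, 0.2817, 0.2028]
eef_rot: [-90.0, 0.1, 16.1]
force: [0.3, 0.5, -1.0]
width: 0.04
```

Run:
```python
from h import *
o,im=snap('wrist','w4'); print(o['clock'],o['tcp_pos'],o['eef_rot'])
K,T=cam('wrist',o); h=cv2.cvtColor(im,cv2.COLOR_RGB2HSV)
for nm,lo,hi in(('red',(0,170,90),(6,255,255)),('blue',(105,130,60),(125,255,255)),('yel',(25,170,100),(34,255,255))):
    c,_=cv2.findContours(cv2.inRange(h,lo,hi),0,2); c=max(c,key=cv2.contourArea); r=cv2.minAreaRect(c); print(nm,r,cv2.contourArea(c),ray(K,T,r[0],.07).round(4))
```

```text
6.8333 [0.47649745 0.28171266 0.2027691 ] [-90.00804485   0.14636416  16.05161928]
red ((234.6042938232422, 22.9315185546875), (77.6915283203125, 58.136131286621094), 30.141386032104492) 2721.5 [[0.3893 0.3813 0.07  ]]
blue ((336.0, 261.5), (47.0, 12.0), 90.0) 441.5 [[0.5027 0.2351 0.07  ]]
yel ((332.98272705078125, 139.84254455566406), (17.47058868408203, 6.588235378265381), 61.927513122558594) 18.0 [[0.4728 0.3265 0.07  ]]
```

View pics/w4.png

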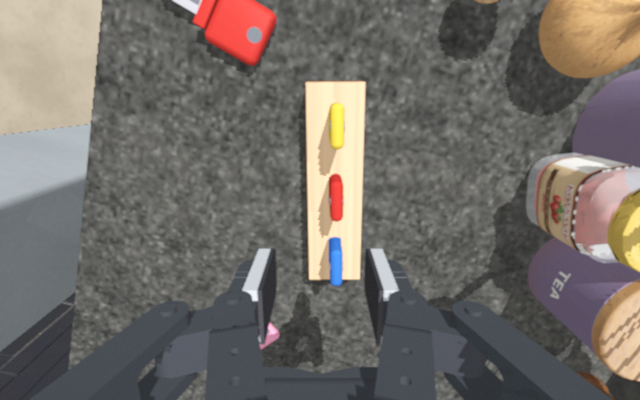

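The big loose red key at (240,25) is still where it was. The red key in the middle slot is at (336,197), yellow at (337,126) and blue at (336,262). I'll refine with the block's top outline and the head edges.

Run:
```python
from h import *
im=cv2.imread('pics/w4.png');o=bot.get_obs(); K,T=cam('wrist',o); h=cv2.cvtColor(im,cv2.COLOR_BGR2HSV)
def msk(lo,hi):
    m=cv2.inRange(h,lo,hi);z=np.zeros_like(m);z[75:292,298:368]=m[75:292,298:368];return z
def big(m): c,_=cv2.findContours(m,0,2); return max(c,key=cv2.contourArea)
allm=msk((5,25,130),(30,150,255))
r=cv2.minAreaRect(big(cv2.morphologyEx(allm,3,np.ones((9,9),np.uint8)))); print('block',r)
P=ray(K,T,cv2.boxPoints(r),.036); print(P.round(4).tolist(),P.mean(0).round(4))
for nm,lo,hi in(('red',(0,150,60),(8,255,255)),('blue',(105,130,60),(125,255,255)),('yel',(24,150,80),(34,255,255))):
    b=cv2.boundingRect(big(msk(lo,hi))); u0,v0,w,hh=b
    far=ray(K,T,(u0+w/2-.5,v0+hh-.5),.076)[0]; near=ray(K,T,(u0+w/2-.5,v0-.5),.076)[0]; nearb=ray(K,T,(u0+w/2-.5,v0-.5),.043)[0]
    print(nm,b,'far',far.round(4),'near@top',near.round(4), 'len',np.linalg.norm(far-near).round(4))
cv2.imwrite('pics/crop5.png',cv2.resize(im[75:292,290:380],None,fx=2.7,fy=2.7,interpolation=2))
```

```text
block ((335.4999694824219, 179.99996948242188), (60.99999237060547, 199.99996948242188), -0.0)
[[0.4877, 0.1917, 0.036], [0.4419, 0.36, 0.036], [0.4874, 0.373, 0.036], [0.5418, 0.2073, 0.036]] [0.4897 0.283  0.036 ]
red (329, 174, 14, 47) far [0.4922 0.2691 0.076 ] near@top [0.4818 0.3036 0.076 ] len 0.036
blue (330, 238, 13, 48) far [0.5084 0.2165 0.076 ] near@top [0.4965 0.256  0.076 ] len 0.0413
yel (329, 104, 15, 45) far [0.477 0.321 0.076] near@top [0.4682 0.3502 0.076 ] len 0.0305
```

{"fn": "drive_tool", "kwargs": {"increments": [{"gripper": 40,"travel": [6,20,-1],"roll": -0.6},{"gripper": 40,"travel": [5.6,25,-0.4],"roll": 0},{"gripper": 40,"travel": [0,25,0],"roll": 0},{"gripper": 40,"travel": [0,20,0],"roll": 0},{"gripper": 40,"travel": [0,0,0],"roll": 0},{"gripper": 40,"travel": [0,0,0],"roll": 0}]}}

```text
clock: 7.38
tcp_pos: [0.4889, 0.2813, 0.1134]
eef_rot: [-90.0, 0.1, 16.4]
force: [0.6, 0.7, 1.1]
width: 0.0399
```

Run:
```python
from h import *
o,im=snap('wrist','w5'); plan((.488,.2836,.069),16.7,1,dec=1)
K,T=cam('wrist',o); h=cv2.cvtColor(im,cv2.COLOR_RGB2HSV); m=cv2.inRange(h,(0,150,60),(8,255,255)); 
c,_=cv2.findContours(m,0,2)
for k in c:
    if cv2.contourArea(k)>150: b=cv2.boundingRect(k); print(b,cv2.minAreaRect(k)); far=ray(K,T,(b[0]+b[2]/2-.5,b[1]+b[3]-.5),.076)[0]; print(far.round(4), (far-.016*np.array([.2878,-.9577,0])).round(4))
```

```text
[-1.2, 46.0, 2.3] -0.28; [0.4898 0.2818 0.115 ] [-90.01   0.    16.42]
(627, 234, 13, 38) ((633.0, 252.5), (37.0, 12.0), 90.0)
[0.6402 0.3165 0.076 ] [0.6356 0.3318 0.076 ]
(311, 202, 19, 73) ((319.9999694824219, 238.0), (71.99998474121094, 17.999996185302734), 90.0)
[0.4919 0.2708 0.076 ] [0.4873 0.2861 0.076 ]
(133, 0, 97, 45) ((181.0, 22.0), (44.0, 96.0), 90.0)
[0.4074 0.3558 0.076 ] [0.4028 0.3712 0.076 ]
```

View pics/w5.png

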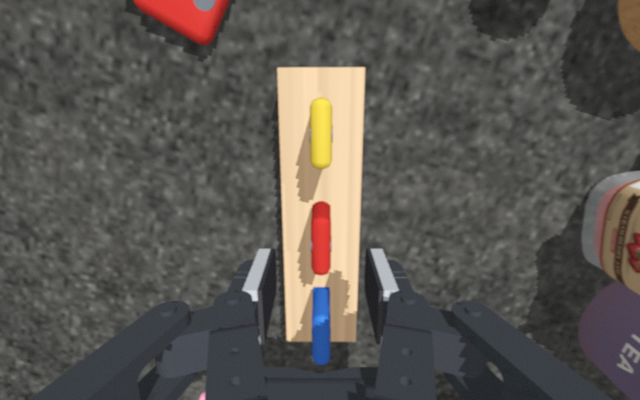

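Both views agree on the key's position to about 2 mm. Descend and grip.

{"fn": "drive_tool", "kwargs": {"increments": [{"gripper": 40,"travel": [-0.8,10,3.5],"roll": -0.3},{"gripper": 40,"travel": [0,15,0],"roll": 0},{"gripper": 40,"travel": [0,12,0],"roll": 0},{"gripper": 40,"travel": [0,8,0],"roll": 0},{"gripper": 40,"travel": [0,0,0],"roll": 0},{"gripper": 20,"travel": [0,0,0],"roll": 0},{"gripper": 5,"travel": [0,0,0],"roll": 0},{"gripper": 5,"travel": [0,0,0],"roll": 0},{"gripper": 5,"travel": [0,0,0],"roll": 0},{"gripper": 5,"travel": [0,0,0],"roll": 0}], "force": 90}}

```text
clock: 8.27
tcp_pos: [0.4883, 0.2859, 0.0703]
eef_rot: [-90.0, -0.1, 16.8]
force: [-0.2, -0.0, 5.5]
width: 0.009
```

{"fn": "drive_tool", "kwargs": {"increments": [{"gripper": 5,"travel": [0,-5,0],"roll": 0},{"gripper": 5,"travel": [0,-10,0],"roll": 0},{"gripper": 5,"travel": [0,-15,0],"roll": 0},{"gripper": 5,"travel": [0,-25,0],"roll": 0},{"gripper": 5,"travel": [0,-30,0],"roll": 0},{"gripper": 5,"travel": [0,-35,0],"roll": 0},{"gripper": 5,"travel": [0,-25,0],"roll": 0},{"gripper": 5,"travel": [0,0,0],"roll": 0},{"gripper": 5,"travel": [0,0,0],"roll": 0}]}}

```text
clock: 9.02
tcp_pos: [0.4886, 0.286, 0.2167]
eef_rot: [-90.0, -0.2, 16.8]
force: [-0.0, -0.2, -1.9]
width: 0.0083
```

Run:
```python
from h import *
o,im=snap('wrist','w6'); print(o['clock'],o['width'])
K,T=cam('wrist',o); h=cv2.cvtColor(im,cv2.COLOR_RGB2HSV)
cv2.imwrite('pics/crop6.png',cv2.resize(im[150:350,220:420,::-1],None,fx=3,fy=3,interpolation=2))
plan((.5514,-.1707,.21),87.3,14)
```

```text
9.0167 0.008332535645268242
[-5.0, 0.0, -33.0] -5.04; [-8.0, 0.0, -32.0] -5.04; [-11.0, 0.0, -31.0] -5.04; [-13.0, 0.0, -30.0] -5.04; [-16.0, 0.0, -29.0] -5.04; [-18.0, 0.0, -27.0] -5.04; [-21.0, 0.0, -26.0] -5.04; [-23.0, 0.0, -24.0] -5.04; [-25.0, 0.0, -22.0] -5.04; [-27.0, 0.0, -19.0] -5.04; [-28.0, 0.0, -17.0] -5.04; [-30.0, 0.0, -14.0] -5.04; [-31.0, 0.0, -12.0] -5.04; [-32.0, 0.0, -9.0] -5.04; [0.4878 0.2858 0.2148] [-9.00e+01 -5.00e-02  1.68e+01]
```

View pics/crop6.png

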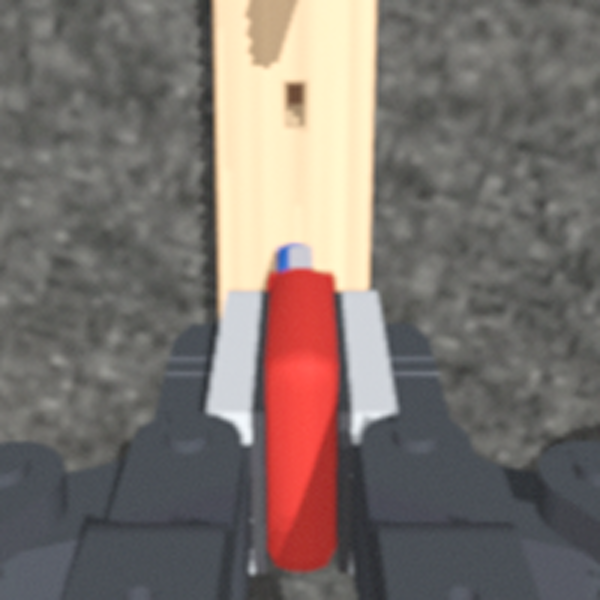

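Run:
```python
from h import *
c=bot.get_calibration('wrist');K=np.array(c['K']);T=np.array(c['T_tool_cam'])
def f(u,v,y):
    d=T[:3,:3]@np.linalg.inv(K)@[u,v,1]; return (T[:3,3]+d*((y-T[1,3])/d[1])).round(4)
g=lambda a,b,y:f(220+(a+.5)/3-.5,150+(b+.5)/3-.5,y)
for n,a,b,y in(('top near',302,355,-.006),('top far',302,570,-.006),('head bottom near',302,270,.027),('topnear L',268,375,-.006),('topnear R',336,375,-.006),('blade near',300,246,.056),('far L',268,540,-.006),('far R',336,540,-.006)):print(n,g(a,b,y))
o=bot.get_obs();K2,T2=cam('wrist',o)
print('slot',ray(K2,T2,(220+295/3,150+104/3),.036))
```

```text
top near [ 0.0001 -0.006   0.0158]
top far [ 0.0002 -0.006  -0.0146]
head bottom near [0.0001 0.027  0.0124]
topnear L [-0.0039 -0.006   0.0131]
topnear R [ 0.0042 -0.006   0.0131]
blade near [-0.0002  0.056   0.0046]
far L [-0.0041 -0.006  -0.0101]
far R [ 0.0044 -0.006  -0.0101]
slot [[0.48664747 0.28464884 0.036     ]]
```

Run:
```python
from h import *
im=cv2.imread('pics/w6.png')[:,:,::-1]
for v in list(range(228,246))+list(range(262,276,2)): print(v,[tuple(int(q) for q in im[v,u]) for u in (313,316,319,322,325)])
```

```text
228 [(255, 241, 201), (255, 238, 197), (255, 241, 200), (255, 237, 198), (255, 241, 201)]
229 [(255, 242, 201), (255, 238, 198), (255, 241, 201), (255, 238, 198), (255, 241, 202)]
230 [(255, 240, 201), (255, 228, 201), (255, 229, 206), (255, 234, 196), (255, 242, 202)]
231 [(253, 225, 202), (195, 182, 207), (202, 190, 213), (245, 221, 198), (255, 241, 201)]
232 [(191, 176, 202), (147, 161, 209), (194, 196, 214), (218, 208, 208), (255, 240, 201)]
233 [(119, 130, 194), (160, 171, 210), (204, 203, 211), (208, 204, 211), (255, 240, 202)]
234 [(80, 107, 180), (165, 173, 211), (205, 204, 211), (207, 204, 211), (255, 239, 201)]
235 [(65, 102, 177), (166, 174, 212), (206, 204, 212), (206, 204, 211), (255, 240, 203)]
236 [(66, 102, 177), (166, 173, 212), (204, 203, 211), (205, 203, 211), (255, 239, 201)]
237 [(69, 105, 181), (165, 174, 214), (205, 205, 213), (205, 205, 212), (255, 239, 202)]
238 [(67, 107, 185), (165, 168, 208), (206, 196, 204), (207, 196, 204), (255, 239, 201)]
239 [(90, 106, 181), (176, 131, 170), (210, 134, 139), (213, 140, 145), (255, 220, 181)]
240 [(140, 84, 139), (197,
[... 317 characters left out ...]
 (204, 57, 52), (213, 61, 52), (217, 62, 58), (216, 61, 56)]
245 [(188, 54, 49), (205, 57, 53), (214, 61, 55), (218, 64, 58), (216, 60, 55)]
262 [(202, 55, 50), (212, 59, 53), (218, 62, 56), (223, 64, 56), (222, 67, 57)]
264 [(203, 59, 52), (213, 61, 55), (218, 63, 57), (223, 64, 57), (221, 65, 57)]
266 [(203, 57, 50), (216, 62, 55), (226, 65, 61), (230, 69, 62), (223, 64, 58)]
268 [(214, 61, 54), (231, 68, 62), (239, 71, 67), (243, 75, 68), (237, 71, 65)]
270 [(230, 66, 60), (245, 73, 66), (253, 80, 72), (255, 84, 77), (251, 79, 71)]
272 [(243, 72, 65), (255, 80, 74), (255, 89, 80), (255, 92, 84), (255, 87, 80)]
274 [(244, 75, 69), (254, 78, 70), (255, 83, 76), (255, 88, 80), (255, 86, 78)]
```

{"fn": "drive_tool", "kwargs": {"increments": [{"gripper": 5,"travel": [-5,0,-33],"roll": -5},{"gripper": 5,"travel": [-8,0,-32],"roll": -5},{"gripper": 5,"travel": [-11,0,-31],"roll": -5},{"gripper": 5,"travel": [-13,0,-30],"roll": -5},{"gripper": 5,"travel": [-16,0,-29],"roll": -5},{"gripper": 5,"travel": [-18,0,-27],"roll": -5},{"gripper": 5,"travel": [-21,0,-26],"roll": -5},{"gripper": 5,"travel": [-23,0,-24],"roll": -5},{"gripper": 5,"travel": [-25,0,-22],"roll": -5},{"gripper": 5,"travel": [-27,0,-19],"roll": -5}]}}

```text
clock: 9.9
tcp_pos: [0.532, -0.0431, 0.2127]
eef_rot: [-89.9, 0.0, 67.0]
force: [0.9, -0.3, -0.4]
width: 0.0085
```

{"fn": "drive_tool", "kwargs": {"increments": [{"gripper": 5,"travel": [-28,0,-17],"roll": -5},{"gripper": 5,"travel": [-30,0,-14],"roll": -5},{"gripper": 5,"travel": [-31,0,-12],"roll": -5},{"gripper": 5,"travel": [-32,0,-9],"roll": -5.5},{"gripper": 5,"travel": [0,0,0],"roll": 0},{"gripper": 5,"travel": [0,0,0],"roll": 0},{"gripper": 5,"travel": [0,0,0],"roll": 0}]}}

```text
clock: 10.48
tcp_pos: [0.5496, -0.1723, 0.213]
eef_rot: [-89.9, -0.1, 87.2]
force: [0.1, -0.2, -0.4]
width: 0.0087
```

Run:
```python
from h import *
o,im=snap('wrist','w7'); print(o['clock'],o['width'],o['tcp_pos'],o['eef_rot'],o['force'])
cv2.imwrite('pics/crop7.png',cv2.resize(im[185:285,260:380,::-1],None,fx=6,fy=6,interpolation=2))
snap('side','s7')
```

```text
10.4833 0.008746941624275462 [ 0.54959585 -0.17234396  0.21301532] [-8.98789617e+01 -7.51443595e-02  8.72070646e+01] [ 0.06535148 -0.20006331 -0.37219529]
```

View pics/crop7.png

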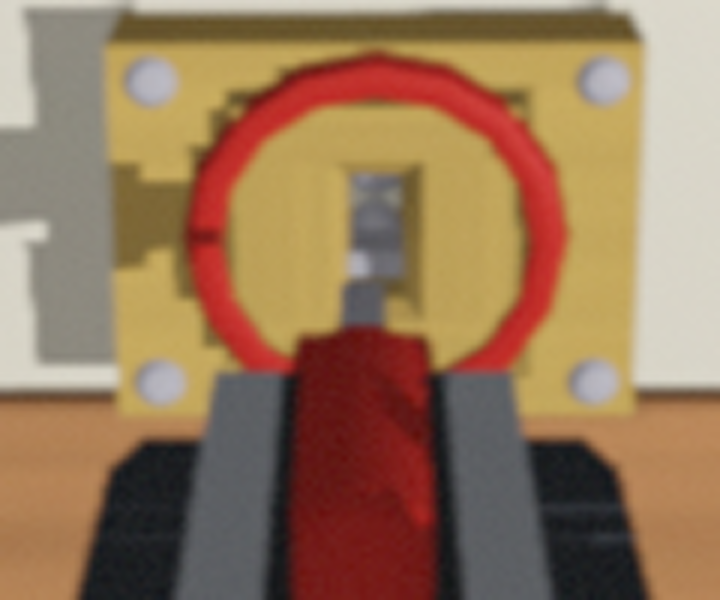

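The key is held straight, with the blade end at about (320,232). The slot is centred at about u=323. Now the collar and slot in tool coordinates.

```bash
cat >> h.py <<'E'
def collar(im,o,vmax=246,ex=(308,332)):
    from scipy.optimize import least_squares
    h=cv2.cvtColor(im,cv2.COLOR_RGB2HSV); m=cv2.inRange(h,(0,150,90),(6,255,255))
    v,u=np.nonzero(m); k=(v<vmax)&(v>180)&(u>285)&(u<360)&~((u>ex[0])&(u<ex[1])&(v>232)); K,T=cam('wrist',o)
    W=ray(K,T,np.c_[u[k],v[k]],.128); R0=R.from_euler('xyz',o['eef_rot'],degrees=True).as_matrix()
    P=((W-o['tcp_pos'])@R0)[:,[0,2]]*1000
    s=least_squares(lambda q:np.hypot(*(P-q[:2]).T)-q[2],[0,0,18],loss='soft_l1'); return s.x,W.mean(0),np.std(s.fun),len(P)
E
python3 - <<'E'
from h import *
im=cv2.imread('pics/w7.png')[:,:,::-1]; o=bot.get_obs(); print(o['tcp_pos'],o['eef_rot'])
print(collar(im,o))
K,T=cam('wrist',o); R0=R.from_euler('xyz',o['eef_rot'],degrees=True).as_matrix()
for a,b,z in((345,165,.1265),(420,165,.1265),(382,165,.1265),(405,230,.1265),(350,230,.1265)):
    print(a,b,((ray(K,T,(260+(a+.5)/6-.5,185+(b+.5)/6-.5),z)[0]-o['tcp_pos'])@R0*1000).round(1))
g=cv2.cvtColor(im,cv2.COLOR_RGB2HSV)
for v in (216,220,224,228): print(v,[tuple(int(q) for q in im[v,u]) for u in range(314,334,1)])
E
```

```text
[ 0.54997249 -0.17165762  0.21371375] [-8.99408099e+01 -3.81888970e-02  8.73150257e+01]
(array([ 1.7308613 , -3.08796575, 17.89258182]), array([ 0.54715341, -0.16981831,  0.128     ]), np.float64(1.0721333061146405), 781)
345 165 [-1.4 87.2  4.8]
420 165 [ 6.3 87.2  4.8]
382 165 [ 2.4 87.2  4.8]
405 230 [ 4.8 87.2 -2.4]
350 230 [-0.9 87.2 -2.4]
216 [(193, 166, 93), (197, 169, 94), (196, 168, 94), (184, 159, 99), (156, 141, 110), (132, 129, 121), (119, 117, 118), (112, 112, 114), (108, 106, 110), (105, 103, 107), (109, 109, 108), (117, 114, 109), (116, 111, 98), (107, 91, 61), (110, 90, 47), (122, 101, 53), (156, 131, 69), (183, 155, 84), (189, 161, 90), (188, 160, 87)]
220 [(193, 166, 92), (197, 170, 94), (197, 169, 94), (181, 154, 90), (145, 127, 92), (110, 105, 102), (105, 104, 110), (108, 108, 113), (108, 107, 113), (104, 104, 110), (100, 98, 103), (100, 97, 95), (102, 91, 78), (108, 90, 53), (118, 99, 53), (124, 102, 52), (158, 133, 73), (184, 156, 86), (189, 163, 90), (187, 160, 87)]
224 [(193, 165, 92), (197, 169, 95), (196, 168, 94), (181, 154, 94), (138, 121, 93), (100, 95, 94), (89, 89, 94), (90, 89, 95), (88, 88, 94), (92, 90, 95), (90, 90, 95), (90, 89, 92), (95, 88, 82), (109, 95, 66), (121, 99, 52), (130, 107, 55), (158, 132, 69), (184, 157, 86), (189, 161, 89), (189, 162, 90)]
228 [(190, 162, 88), (197, 169, 95), (197, 169, 100), (190, 168, 124), (179, 169, 159), (173, 170, 175), (161, 160, 167), (133, 132, 139), (114, 113, 118), (108, 107, 113), (110, 108, 114), (109, 109, 114), (114, 108, 108), (118, 104, 82), (125, 104, 60), (134, 111, 57), (163, 137, 72), (185, 157, 87), (189, 161, 89), (188, 160, 89)]
```

{"fn": "drive_tool", "kwargs": {"increments": [{"gripper": 5,"travel": [1.8,6,-1.9],"roll": 0},{"gripper": 5,"travel": [0,8,0],"roll": 0},{"gripper": 5,"travel": [0,6,0],"roll": 0},{"gripper": 5,"travel": [0,0,0],"roll": 0},{"gripper": 5,"travel": [0,0,0],"roll": 0}]}}

```text
clock: 11.0
tcp_pos: [0.5519, -0.1707, 0.1935]
eef_rot: [-89.9, -0.0, 87.3]
force: [0.1, 0.6, -0.8]
width: 0.0088
```

Run:
```python
from h import *
o,im=snap('wrist','w8'); print(o['clock'],o['width'],o['tcp_pos'],o['eef_rot'],o['force'])
for vm in (246,252): print(collar(im,o,vm)[0])
cv2.imwrite('pics/crop8.png',cv2.resize(im[175:275,260:380,::-1],None,fx=6,fy=6,interpolation=2))
```

```text
11.0 0.008775185910056672 [ 0.55189254 -0.17068867  0.19348627] [-8.99321491e+01 -2.96279115e-02  8.73149709e+01] [ 0.06768027  0.6404278  -0.78990453]
[-0.03606464 -0.35832431 17.75256181]
[-0.04269909 -0.533225   17.87074131]
```

View pics/crop8.png

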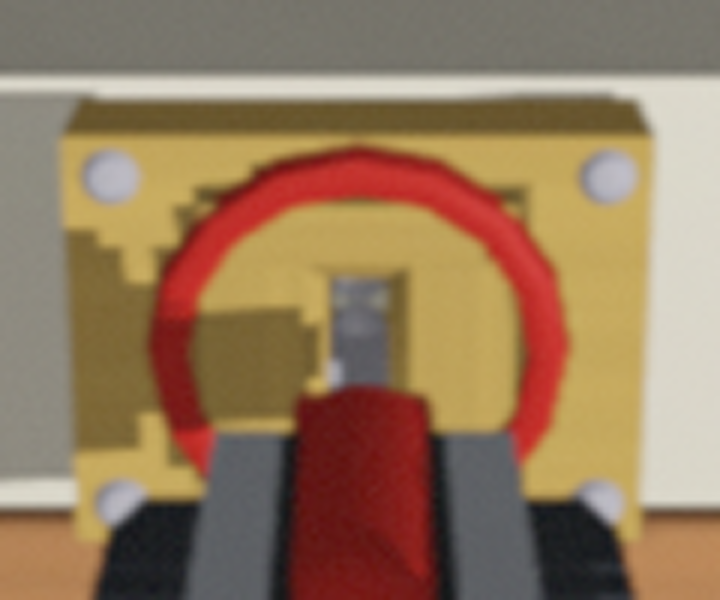

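Lateral alignment is good: the slot centre is at crop column 366 and the key at 363. Insert slowly.

{"fn": "drive_tool", "kwargs": {"increments": [{"gripper": 5,"travel": [0,3,0.4],"roll": 0},{"gripper": 5,"travel": [0,3,0],"roll": 0},{"gripper": 5,"travel": [0,2,0],"roll": 0},{"gripper": 5,"travel": [0,2,0],"roll": 0},{"gripper": 5,"travel": [0,0,0],"roll": 0}]}}

```text
clock: 11.47
tcp_pos: [0.5517, -0.1711, 0.1838]
eef_rot: [-90.0, -0.0, 87.3]
force: [0.5, 0.4, -0.2]
width: 0.0089
```

{"fn": "drive_tool", "kwargs": {"increments": [{"gripper": 5,"travel": [0,2,0],"roll": 0},{"gripper": 5,"travel": [0,2,0],"roll": 0},{"gripper": 5,"travel": [0,1,0],"roll": 0},{"gripper": 5,"travel": [0,1,0],"roll": 0},{"gripper": 5,"travel": [0,0,0],"roll": 0}]}}

```text
clock: 11.88
tcp_pos: [0.5518, -0.1711, 0.1781]
eef_rot: [-90.0, -0.0, 87.3]
force: [0.3, -0.5, -0.3]
width: 0.0087
```

{"fn": "drive_tool", "kwargs": {"increments": [{"gripper": 5,"travel": [0,1,0],"roll": 2},{"gripper": 5,"travel": [0,1,0],"roll": -4},{"gripper": 5,"travel": [0,1,0],"roll": 4},{"gripper": 5,"travel": [0,0.5,0],"roll": -4},{"gripper": 5,"travel": [0,0.5,0],"roll": 4},{"gripper": 5,"travel": [0,0.5,0],"roll": -2}]}}

```text
clock: 12.38
tcp_pos: [0.5524, -0.1716, 0.1755]
eef_rot: [-90.1, 0.1, 87.1]
force: [-3.1, -0.8, 10.8]
width: 0.0084
```

{"fn": "drive_tool", "kwargs": {"increments": [{"gripper": 5,"travel": [0,0.5,0],"roll": 2},{"gripper": 5,"travel": [0,0.5,0],"roll": -4},{"gripper": 5,"travel": [0,0.5,0],"roll": 4},{"gripper": 5,"travel": [0,0.5,0],"roll": -4},{"gripper": 5,"travel": [0,0.5,0],"roll": 4},{"gripper": 5,"travel": [0,0.5,0],"roll": -4},{"gripper": 5,"travel": [0,0,0],"roll": 2},{"gripper": 5,"travel": [0,0,0],"roll": 0}]}}

```text
clock: 13.05
tcp_pos: [0.5527, -0.1719, 0.1747]
eef_rot: [-90.2, 0.2, 87.2]
force: [-7.2, 2.0, 22.4]
width: 0.0084
```

{"fn": "drive_tool", "kwargs": {"increments": [{"gripper": 5,"travel": [0,0.3,1],"roll": 3},{"gripper": 5,"travel": [0,0.3,0],"roll": -6},{"gripper": 5,"travel": [0.6,0.3,0],"roll": 6},{"gripper": 5,"travel": [-1.2,0.3,0],"roll": -6},{"gripper": 5,"travel": [1.2,0.3,0],"roll": 6},{"gripper": 5,"travel": [-0.6,0.3,0],"roll": -6},{"gripper": 5,"travel": [0,0,0],"roll": 3},{"gripper": 5,"travel": [0,0,0],"roll": 0}]}}

```text
clock: 13.72
tcp_pos: [0.552, -0.1719, 0.1706]
eef_rot: [-90.2, 0.1, 87.2]
force: [3.9, -2.1, 5.6]
width: 0.0088
```

The first pin is passed. Continue the same way for the second.

{"fn": "drive_tool", "kwargs": {"increments": [{"gripper": 5,"travel": [0,1,-0.3],"roll": 3},{"gripper": 5,"travel": [0,1,0],"roll": -6},{"gripper": 5,"travel": [0.6,0.7,0],"roll": 6},{"gripper": 5,"travel": [-1.2,0.5,0],"roll": -6},{"gripper": 5,"travel": [1.2,0.5,0],"roll": 6},{"gripper": 5,"travel": [-0.6,0.3,0],"roll": -6},{"gripper": 5,"travel": [0,0,0],"roll": 3},{"gripper": 5,"travel": [0,0,0],"roll": 0}]}}

```text
clock: 14.38
tcp_pos: [0.5518, -0.1718, 0.1671]
eef_rot: [-90.2, 0.1, 87.2]
force: [-0.7, -1.4, 11.2]
width: 0.0083
```

{"fn": "drive_tool", "kwargs": {"increments": [{"gripper": 5,"travel": [0,0.5,0],"roll": 3},{"gripper": 5,"travel": [0,0.5,0],"roll": -6},{"gripper": 5,"travel": [0.6,0.4,0],"roll": 6},{"gripper": 5,"travel": [-1.2,0.4,0],"roll": -6},{"gripper": 5,"travel": [1.2,0.4,0],"roll": 6},{"gripper": 5,"travel": [-0.6,0.3,0],"roll": -6},{"gripper": 5,"travel": [0,0,0],"roll": 3},{"gripper": 5,"travel": [0,0,0],"roll": 0}]}}

```text
clock: 15.05
tcp_pos: [0.5518, -0.1713, 0.1651]
eef_rot: [-90.2, 0.1, 87.2]
force: [0.8, 2.0, 14.2]
width: 0.0089
```

{"fn": "drive_tool", "kwargs": {"increments": [{"gripper": 5,"travel": [0,0.5,0],"roll": 3},{"gripper": 5,"travel": [0,0.5,0],"roll": -6},{"gripper": 5,"travel": [0.6,0.4,0],"roll": 6},{"gripper": 5,"travel": [-1.2,0.4,0],"roll": -6},{"gripper": 5,"travel": [1.2,0.4,0],"roll": 6},{"gripper": 5,"travel": [-0.6,0.4,0],"roll": -6},{"gripper": 5,"travel": [0,0.3,0],"roll": 3},{"gripper": 5,"travel": [0,0,0],"roll": 0}]}}

```text
clock: 15.72
tcp_pos: [0.5511, -0.1713, 0.1607]
eef_rot: [-90.1, 0.0, 87.2]
force: [1.6, 0.2, 6.4]
width: 0.0087
```

{"fn": "drive_tool", "kwargs": {"increments": [{"gripper": 5,"travel": [0,0.7,0],"roll": 3},{"gripper": 5,"travel": [0,0.7,0],"roll": -6},{"gripper": 5,"travel": [0,0.6,0],"roll": 6},{"gripper": 5,"travel": [0,0.5,0],"roll": -6},{"gripper": 5,"travel": [0,0.5,0],"roll": 3},{"gripper": 5,"travel": [0,0,0],"roll": 0}]}}

```text
clock: 16.22
tcp_pos: [0.5513, -0.1714, 0.1604]
eef_rot: [-90.2, 0.1, 87.2]
force: [-6.1, 3.7, 25.1]
width: 0.0087
```

Firmly seated: z stops at 0.1604 (home was expected at about 0.161) and the force rises to 25 N. Ease the push and turn clockwise.

{"fn": "drive_tool", "kwargs": {"increments": [{"gripper": 5,"travel": [0,-1.5,0],"roll": 0},{"gripper": 5,"travel": [0.1,0,0],"roll": 5},{"gripper": 5,"travel": [0.1,0,0],"roll": 5},{"gripper": 5,"travel": [0.1,0,0],"roll": 5},{"gripper": 5,"travel": [0.1,0,0],"roll": 5},{"gripper": 5,"travel": [0.1,0,0],"roll": 5},{"gripper": 5,"travel": [0.1,0,0],"roll": 5},{"gripper": 5,"travel": [0,0,0],"roll": 0}]}}

```text
clock: 16.88
tcp_pos: [0.5514, -0.1703, 0.1606]
eef_rot: [-90.2, -0.1, 57.0]
force: [-2.7, 2.7, 15.9]
width: 0.0088
```

```bash
python3 -c "
from h import *
o=bot.get_obs();print(o['tcp_pos'],o['eef_rot'],o['force'],o['torque'])"
```

```text
[ 0.55141747 -0.17027616  0.16055689] [-9.01501989e+01 -6.42098771e-02  5.70487797e+01] [-2.72644747  2.72537973 15.91875364] [0.9483272  0.48340012 0.07424035]
```

{"fn": "drive_tool", "kwargs": {"increments": [{"gripper": 5,"travel": [0.1,0,0],"roll": 6},{"gripper": 5,"travel": [0.1,0,0],"roll": 6},{"gripper": 5,"travel": [0.1,0,0],"roll": 6},{"gripper": 5,"travel": [0.1,0,0],"roll": 6},{"gripper": 5,"travel": [0.1,0,0],"roll": 6},{"gripper": 5,"travel": [0.1,0,0],"roll": 6},{"gripper": 5,"travel": [0.1,0,0],"roll": 6},{"gripper": 5,"travel": [0.1,0,0],"roll": 6},{"gripper": 5,"travel": [0,0,0],"roll": 0},{"gripper": 5,"travel": [0,0,0],"roll": 0}]}}

```text
clock: 17.72
tcp_pos: [0.5527, -0.1693, 0.1606]
eef_rot: [-90.0, -0.2, 9.4]
force: [1.9, 6.7, 15.2]
width: 0.0087
```

```bash
python3 -c "
from h import *
o=bot.get_obs();print(o['tcp_pos'],o['eef_rot'],o['force'],o['torque'],o['joint_pos'],o['joint_torque'])"
```

```text
[ 0.55265125 -0.1692615   0.16060235] [-90.0037262   -0.24747549   9.3581205 ] [ 1.88364902  6.74641575 15.15194816] [ 1.56266952 -0.40419453  0.07658938] [-30.06190292   2.06330451  -8.43686238  79.30628878   0.15426823
  50.58024519] [ -4.21047583 -43.91791105  43.00294161  -1.00393843  -2.11116761
   0.46026631]
```

{"fn": "drive_tool", "kwargs": {"increments": [{"gripper": 5,"travel": [0.1,0,0],"roll": 5},{"gripper": 5,"travel": [0.1,0,0],"roll": 5},{"gripper": 5,"travel": [0.1,0,0],"roll": 5},{"gripper": 5,"travel": [0,0,0],"roll": 3},{"gripper": 5,"travel": [0,0,0],"roll": 2},{"gripper": 5,"travel": [0,0,0],"roll": 0},{"gripper": 5,"travel": [0,0,0],"roll": 0}]}}

```text
clock: 18.3
tcp_pos: [0.5533, -0.1695, 0.1606]
eef_rot: [-89.9, -0.3, -10.6]
force: [3.0, 6.4, 14.6]
width: 0.0086
```

```bash
python3 -c "
from h import *
o=bot.get_obs();print(o['tcp_pos'],o['eef_rot'],o['force'],o['torque'],o['joint_pos'],o['joint_torque'])"
```

```text
[ 0.55329943 -0.16953001  0.16060955] [-89.9352013   -0.28370645 -10.62481402] [ 2.9681229   6.41454996 14.57435848] [ 1.27802619 -0.76044891  0.06231155] [-30.05311958   2.11977239  -8.37853393  79.2556953    0.15547713
  70.57186779] [ -3.80909443 -44.36848998  42.5735414    0.06835059  -2.11468086
   0.21663311]
```

{"fn": "drive_tool", "kwargs": {"increments": [{"gripper": 5,"travel": [0,0,0.8],"roll": 2},{"gripper": 5,"travel": [0.3,0,0],"roll": 1},{"gripper": 5,"travel": [0,0,0],"roll": 1},{"gripper": 5,"travel": [0,0,0],"roll": 0},{"gripper": 5,"travel": [0,0,0],"roll": 0}]}}

```text
clock: 18.72
tcp_pos: [0.5537, -0.1694, 0.1606]
eef_rot: [-90.0, -0.3, -14.6]
force: [4.3, 3.1, 12.3]
width: 0.0086
```

```bash
python3 -c "
from h import *
o,im=snap('wrist','w9');print(o['clock'],o['tcp_pos'],o['eef_rot'],o['force'],o['torque'],o['joint_torque'][5])
t=snap('top','t9')[1]; s=snap('side','s9')[1]
a=cv2.resize(im[150:350,200:440],(720,600))[:, :, ::-1]
b=im[100:400,120:520,::-1]; c=cv2.resize(t[110:205,315:445,::-1],(400,292),interpolation=2); d=cv2.resize(s[120:225,240:385,::-1],(400,290),interpolation=2)
cv2.imwrite('pics/f9.png',np.hstack([cv2.resize(b,(400,300)),np.vstack([c[:150],d[:150]])]) if 0 else np.hstack([cv2.resize(b,(400,292)),c]))"
```

```text
18.7167 [ 0.55367652 -0.16942912  0.16061605] [-89.98763243  -0.28540387 -14.64055222] [ 4.29748397  3.09036895 12.29473353] [ 0.63266765 -0.73557436  0.06072493] 0.1781562203541398
```

View pics/f9.png

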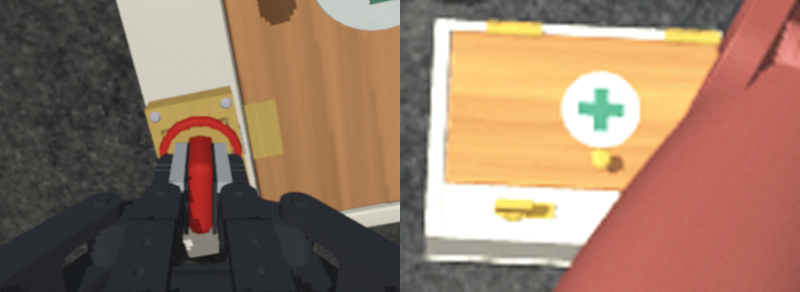

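The key is gripped and turned, and the bolt no longer shows on the lid plate. The turnbutton still lies along the rail. I'll check for the stop by turning a little more.

{"fn": "drive_tool", "kwargs": {"increments": [{"gripper": 5,"travel": [0,0,0.4],"roll": 1.5},{"gripper": 5,"travel": [-0.2,0,0],"roll": 1.5},{"gripper": 5,"travel": [0,0,0],"roll": 0},{"gripper": 5,"travel": [0,0,0],"roll": 0},{"gripper": 5,"travel": [0,0,0],"roll": 0}], "force": 100}}

```text
clock: 19.28
tcp_pos: [0.5538, -0.1694, 0.1606]
eef_rot: [-90.0, -0.3, -17.6]
force: [4.4, 1.2, 11.3]
width: 0.0086
```

```bash
python3 -c "
from h import *
o=bot.get_obs();print(o['clock'],o['width'],o['tcp_pos'],o['eef_rot'],o['force'],o['torque'],o['joint_torque'][5],o['joint_pos'][5])"
```

```text
19.2833 0.008562038777960263 [ 0.55376535 -0.16938272  0.16063264] [-90.00396376  -0.31775629 -17.63839627] [ 4.44944929  1.19121527 11.32081836] [ 0.21905696 -1.00379931  0.22110058] 0.22915258537977934 77.66722249562521
```

Moment about z jumped from 0.06 to 0.22 N m, so the stop is reached. I'll hold for a moment to check it stays, then hand in.

{"fn": "drive_tool", "kwargs": {"increments": [{"gripper": 5,"travel": [0,0,0],"roll": 0},{"gripper": 5,"travel": [0,0,0],"roll": 0},{"gripper": 5,"travel": [0,0,0],"roll": 0},{"gripper": 5,"travel": [0,0,0],"roll": 0},{"gripper": 5,"travel": [0,0,0],"roll": 0},{"gripper": 5,"travel": [0,0,0],"roll": 0}]}}

```text
clock: 19.78
tcp_pos: [0.5538, -0.1694, 0.1607]
eef_rot: [-90.0, -0.3, -17.6]
force: [4.4, -0.1, 12.1]
width: 0.0089
```

```bash
python3 -c "
from h import *
o=bot.get_obs();print(o['clock'],o['width'],o['tcp_pos'],o['eef_rot'],o['force'],o['torque'])
bot.close_job()"
```

```text
19.7833 0.008911618509357865 [ 0.5538154  -0.16937266  0.16067607] [-90.00718698  -0.32479348 -17.63251371] [ 4.44578961 -0.09871426 12.07827802] [ 0.22092783 -0.94976547  0.18881287]
the job is handed in; nothing more can be done
```

I handed the job in at 19.8 s with the red key home in the lock, turned clockwise to its stop, and still gripped and held there.

- **Turnbutton:** turned a quarter turn clockwise, measured along the rail at about −89° afterwards and still so in the last picture.
- **Key:** I took the smaller red key from the block's middle slot, and nothing touched the other two. I wiggled it past both pins; the highest force I read was 25 N, when the key seated.
- **Last checks:**
  - The key sits at the expected home height, to within 1 mm.
  - The gripper has turned about 105° in all, including the key's play and some give.
  - The turning moment jumped from 0.06 to 0.22 N m at the stop and was 0.19 N m after half a second of holding.
  - The bolt no longer shows on the lid plate.
- **Not checked or not in agreement:**
  - I read forces only at the end of each move, so a brief higher peak would not show.
  - The stop came a few degrees later than calculated (about −13° tool yaw), probably from give in the key and grip.
  - I did not photograph the block again after taking the key away.

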